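# Put the scraper away in the tool chest's upper tray

### The job

Put the orange scraper away in the tool chest: pull the upper tray out until its front bay is in the open, set the scraper down flat inside that front bay (do not drop it in), and slide the tray gently and fully shut. Leave everything else where it stands.

Things in the scene. Friction and masses are not known exactly. Their poses are not given: they have to be found in the camera images.
- top_edge (a point): middle of the lower front edge of the overhanging top of the red steel tool chest (fixed; 300 mm deep, 380 mm wide, rubber mat on top at 200 mm), 157 mm above the table. x points to the chest's back, z up; the front face is at x = +52 mm. A rail on the edge reaches 212 mm above the table. The overhang forces the tool to lean back, away from the chest, by 30 to 45 degrees at the pull.
- tray (a joint): how far the chest's upper tray is slid out, in m: 0 fully shut (its front flush with the chest's), 0.22 fully out; it slides along the chest's -x and stays where it is left. The drawer front below it does not open
- tray_pull (a point): centre of the upright yellow pull of the upper tray (moves with the tray): a bar 14 mm wide (y), 16 mm deep (x), 54 mm tall, 118 mm above the table, standing 48 mm out from the tray's front face, held by two 12 mm wide stems at its upper and lower end; axes as the chest's
- tray_bay (a point): centre of the floor of the tray's front bay (moves with the tray), 94 mm above the table; axes as the chest's. The bay is open above, 120 mm along x, 330 mm along y; its sides and rear divider rise 39 mm above this floor, the tray's front (12 mm thick, outer face at x = -72 mm) 59 mm. The pull is at x = -120 mm. Tray out 184 mm: bay clear of the overhang.
- scraper: bright orange plastic scraper, 155 mm long, lying flat on the table, about 80 g; origin on its underside in the middle of the grip, near its centre of mass; z up, x points along the handle to the blade. The handle is a bar 24 mm wide (y) and 22 mm high, from x = -65 to +35 mm; the blade is 64 mm wide and 6 mm thick, from x = +32 to +90 mm.
- scraper_tip (a point): middle of the scraper's blade edge, 90 mm along x from the scraper's origin
- coffee_pot: white enamel coffee pot with blue rim and black handle, 120 mm wide at the foot and 158 mm high, standing on the chest's rubber mat; origin at the centre of its underside
- screw_jar: glass jar with steel lid, 64 mm across, 85 mm high, standing on the chest's rubber mat; origin at the centre of its underside
- funnel: black plastic funnel standing mouth down on the table, 120 mm across at the foot, 120 mm high; origin at the centre of its mouth, on the table
- mess_kit: round aluminium mess kit, 133 mm across with a steel bail over its lid to 66 mm high, on the table; origin at the centre of its underside
- mug: blue mug, 80 mm across, 85 mm high, on the table; origin at the centre of its underside
- screwdriver: screwdriver lying on the table to the left
- oil_bottle: yellow oil bottle, 60 mm across, 170 mm high, standing on the table to the left; origin at the centre of its underside
- wrench: steel wrench lying on the table to the left
There are look-alikes about, which are no part of the job. There is more than one size of the scraper; the one meant has the size given above.

How it is judged:
On the way, in this order (a step that is already met when the one before it is completed fails the run):
1. the upper tray is pulled out so far that its whole front bay is outside the chest's face (more than 130 mm) (value of joint tray above 0.13 m), for 0.2 s.
2. with the tray still out, the scraper is brought down into the front bay in the gripper, flat (within 0.2 rad) and no more than 15 mm above the bay's floor, before it is let go (x of scraper in the frame of tray_bay between -0.05 and 0.05 m and y of scraper in the frame of tray_bay between -0.13 and 0.13 m and x of scraper_tip in the frame of tray_bay between -0.062 and 0.062 m and z of scraper in the frame of tray_bay between -0.01 and 0.015 m and angle between the z axis of scraper and the z axis of tray_bay, either way round below 0.2 rad and contact force between the fingers and scraper above 0.3 N and value of joint tray above 0.1 m), for 0.05 s.
At the end, for the whole second after the job is handed in: The tray is shut to within 6 mm and the scraper lies at rest, flat (within 0.2 rad) on the floor of the front bay (its underside within 8 mm of it), its origin within 50 mm of the bay's centre along x and 130 mm along y, and its blade edge within 62 mm along x: wholly inside the bay (value of joint tray below 0.006 m and x of scraper in the frame of tray_bay between -0.05 and 0.05 m and y of scraper in the frame of tray_bay between -0.13 and 0.13 m and x of scraper_tip in the frame of tray_bay between -0.062 and 0.062 m and z of scraper in the frame of tray_bay between -0.01 and 0.008 m and angle between the z axis of scraper and the z axis of tray_bay, either way round below 0.2 rad and linear speed of scraper below 0.03 m/s); the robot touches nothing.
It fails at once if any other thing (pot, jar, funnel, mess kit, mug, screwdriver, bottle, wrench) is moved by more than 30 mm (distance of any of coffee_pot, screw_jar, funnel, mess_kit, mug, screwdriver, oil_bottle, wrench from where it was at the start of the episode above 0.03 m).
It fails at once if the tray is slammed (shut faster than 0.6 m/s) (velocity of joint tray below -0.6 m/s).
It also fails if it takes over 70 s, if anything falls off the work surface, if the arm or the gripper's body presses on something with over 40 N, if the wrist force passes 120 N, or if a joint passes its speed limit or range.

### The arm

A 6-joint arm with a two-finger parallel gripper is mounted at the origin on the work surface. World frame = base frame: x ahead of the robot, y to its left, z up, the work surface at z = 0. Lengths are in m, angles in rad, forces in N, time in s.
With the tool pointing down it reaches from about 0.25 to 0.725 m from the base axis. Payload 4 kg.
Tool frame: the origin (TCP) lies between the finger pads; the fingertips stand 8 mm ahead of it and the grasp point (between the pads) lies 11 mm behind it (bot.tip_reach is the distance from the TCP to the fingertips, in m); z points along the fingers, y is the line along which they close (so a half turn about z gives the same grasp; the last joint's range is limited). The gripper opens to 85 mm and grips with 20 to 120 N. Pads are 22 mm wide; open, the fingers measure 114 mm over their backs; the gripper's body (76 mm by 85 mm) begins 54 mm behind the grasp point. The pads swing forward as they close: fully open they stand 13 mm farther back than shut.
Start: joints at [-1.27, 0.241, 0.005, 1.335, 0, 1.571], TCP at [0.148, -0.478, 0.217] pointing down, gripper open.
Joint ranges: [-2.72, 2.72], [-1.05, 1.87], [-1.09, 1.28], [-1.99, 2.15], [-1.42, 1.44], [-3.14, 3.14]. Speed limits (rad/s): [2.79, 2.79, 3.14, 3.14, 3.14, 3.14].

### API

Orientations are given as a unit quaternion [x, y, z, w].
In Python, from workcell import bot gives the robot as it stands.
- The arm moves only by the tool move_arm, never from a script. Its argument "deltas" is a list of rows, each a list of 7 numbers: the opening, from 0 (shut) to 1 (fully open), then the shift along the tool's x, y, z in mm, then the turn, a rotation vector about the tool's x, y, z in degrees. In form: [[gripper, tx, ty, tz, ax, ay, az], ...]. A call has 1 to 10 rows; each row shifts and turns the commanded pose from where the row before left it, along the tool's axes as they then stand; what a row does not reach is not made up. A row lasts 1/12 s, in which the tool goes at most 41.7 mm and 7.16 degrees, less where a joint would pass 70% of its speed; a pose out of reach is approached as far as the arm can. A call is refused whole if a number of a shift passes 41.7 or a number of a turn 7.16, either way. A call with a gripper value outside its range is refused whole. The fingers move at their own pace and stop on an object; the grip force is fixed at half the most. Time passes only in rows, so rows that do not move let the fingers close. It gives the time, the measured TCP pose, the force, the opening and the grip force at its end, in the units of the state.
- bot.get_obs(): the state, without advancing time (a new reading comes with each control period).
- bot.camera(name): name is "side" or "top" or "wrist"; returns the picture (400x640x3 uint8, blue, green, red); there is no depth.
- bot.calibration(name): a dict with "K" (3x3 intrinsics, pixels), "dist_coeffs" ([k1, k2, p1, p2, k3] as OpenCV has them; the pictures are not rectified), "position" and "orientation" of the camera in the world. Camera axes: x right, y down, z forward; pixel columns grow to the right and rows downward; lengths in m; the calibration is good to about 2 mm. A picture is of the moment at which its call begins: read the wrist's pose just before it. calibration takes no time and is no camera call; for the wrist camera it gives the pose at the moment of the call.
- bot.job_done(): hands the job in; it is judged then, once.
Trained networks look in the newest picture that a camera, given by its name, has taken for a name from the list of things; names that differ only in an ending like _2 or _b are one class to them, and where a whole thing is asked for, a point or a joint stands for the part that bears it (a point fixed in the world has none). Each returns a list of dicts, best first, with "conf" (0 to 1); they miss things now and then, are a little off and sometimes report something else, mostly with a low value. They report only what shows in the picture. A call takes as long as a camera call. They do not tell look-alikes from the thing itself.
- bot.outline_of(query, camera): "pixels" (400x640 bool, what is visible of it) and "rect" ([left, top, width, height] in pixels, round what is visible of it).
The state is a dict: "clock": time; "joint_pos": joint angles; "joint_vel": joint speeds; "tau": joint torques, N m; "eef_pos": TCP position; "tool_rot": TCP orientation; "ft_force": force on the tool from outside, world axes, zero at the start; "ft_torque": the same for the moment, N m; "grip_width": finger opening in m; "grasp_force": force on a finger pad.
Only numpy, scipy, OpenCV 4.12 (cv2) and the standard library are available. Lean on these libraries where they do the work, as an engineer would, in place of code of your own. Each camera call takes 0.05 s, during which the arm holds its last target. There are 200 camera calls.

## Working session

There is one attempt and no reset: what is moved stays moved. The work goes in short steps, Python scripts to look and compute and a tool call to move; the robot and the scene stay as the last step left them, time stands still between calls to the robot, and variables do not carry over. Pictures are saved under pics/ and viewed, at most 10 in all, crops included, and the job is handed in when it is done.

Besides the shell and the picture viewer there is one more tool, called after ">>>" as a command line: name --pt "numbers of a row" for each row, then --argument value for the rest. move_arm: Moves the arm, as the interface text tells. Its arguments: {"type":"object","properties":{"deltas":{"type":"array","items":{"type":"array","items":{"type":"number"}}}},"required":["deltas"]}

```bash
mkdir -p pics; ls; cat > h.py <<'E'
import numpy as np, cv2
from scipy.spatial.transform import Rotation as R
from workcell import bot
def ray(cam,px,cal=None):
    c=cal or bot.calibration(cam)
    p=cv2.undistortPoints(np.array(px,float).reshape(-1,1,2),np.array(c["K"]),np.array(c["dist_coeffs"])).reshape(-1,2)
    d=np.c_[p,np.ones(len(p))]@R.from_quat(c["orientation"]).as_matrix().T
    return np.array(c["position"]),d
def onz(cam,px,z,cal=None):
    o,d=ray(cam,px,cal); return o+d*((z-o[2])/d[:,2])[:,None]
def proj(cam,P,cal=None):
    c=cal or bot.calibration(cam); Rm=R.from_quat(c["orientation"]).as_matrix().T
    rv=cv2.Rodrigues(Rm)[0]; t=-Rm@np.array(c["position"])
    return cv2.projectPoints(np.array(P,float).reshape(-1,1,3),rv,t,np.array(c["K"]),np.array(c["dist_coeffs"]))[0].reshape(-1,2)
E
python3 - <<'E'
from h import *
np.set_printoptions(precision=3,suppress=True)
a=bot.camera("top");b=bot.camera("side")
cv2.imwrite("pics/top.png",a);cv2.imwrite("pics/side.png",b)
for c in("top","side"):
    k=bot.calibration(c);print(c,k["position"],R.from_quat(k["orientation"]).as_matrix()[:,2])
    for q in("scraper","tray_pull","tray","coffee_pot","funnel","mess_kit","mug"):
        for r in bot.outline_of(q,c):print(q,round(r["conf"],2),r["rect"])
E
```

```text
pics
top [ 0.317 -0.002  2.074] [ 0.11  -0.005 -0.994]
scraper 0.77 [338.6, 205.1, 22.0, 49.8]
scraper 0.53 [386.8, 201.0, 15.2, 34.5]
tray_pull 0.55 [215.0, 73.2, 119.8, 117.5]
coffee_pot 0.84 [251.4, 115.3, 34.5, 48.4]
coffee_pot 0.27 [358.3, 141.7, 25.8, 28.1]
funnel 0.59 [359.9, 142.9, 24.7, 28.8]
mess_kit 0.55 [396.7, 155.7, 31.1, 30.4]
mess_kit 0.31 [356.0, 140.7, 28.4, 30.0]
mug 0.9 [435.7, 216.3, 24.4, 18.1]
side [0.245 0.971 1.349] [ 0.197 -0.611 -0.767]
scraper 0.93 [345.6, 189.8, 58.6, 26.7]
scraper 0.75 [238.7, 155.2, 20.9, 31.9]
scraper 0.68 [361.5, 157.1, 35.8, 18.8]
scraper 0.56 [409.3, 158.1, 51.1, 23.4]
coffee_pot 0.71 [202.5, 181.0, 71.9, 52.2]
coffee_pot 0.34 [361.0, 155.4, 39.0, 23.1]
funnel 0.76 [281.8, 143.7, 39.7, 38.7]
mess_kit 0.63 [318.2, 123.6, 33.2, 28.1]
mug 0.73 [393.9, 107.3, 20.1, 28.6]
```

View pics/top.png

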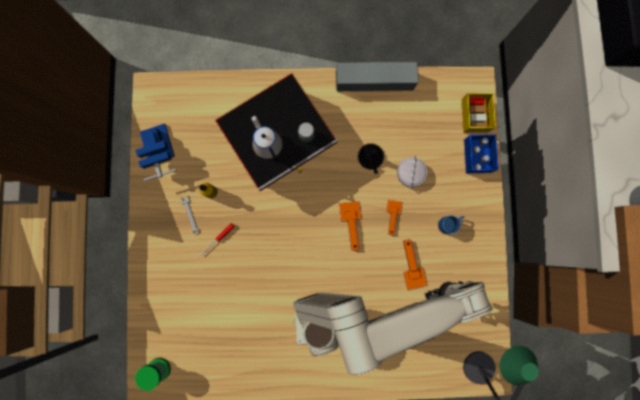

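View pics/side.png

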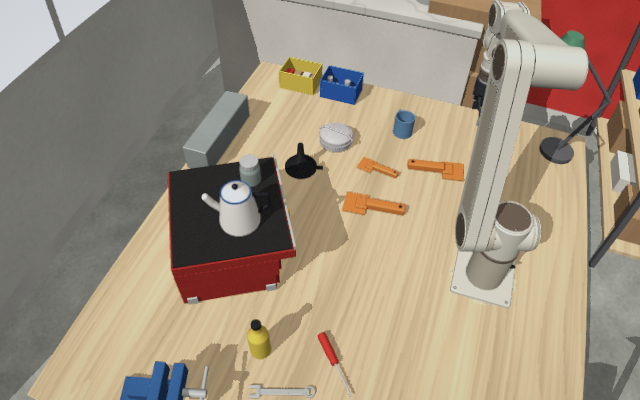

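The top view shows three orange scrapers at about (350,226), (394,217) and (414,265). The chest is at (275,130), and its front edge runs from (261,188) to (335,143). I'll measure the scrapers and the chest.

```bash
python3 - <<'E'
from h import *
np.set_printoptions(precision=3,suppress=True)
for c in("top","side"):
    a=cv2.imread(f"pics/{c}.png");hsv=cv2.cvtColor(a,cv2.COLOR_BGR2HSV)
    m=cv2.inRange(hsv,(5,190,120),(16,255,255))
    n,l,s,ce=cv2.connectedComponentsWithStats(m)
    for i in range(1,n):
        if s[i,4]<60: continue
        ys,xs=np.nonzero(l==i);P=onz(c,np.c_[xs,ys],0.008)[:,:2]
        mu=P.mean(0);w,V=np.linalg.eigh(np.cov((P-mu).T));u=V[:,1]
        t=(P-mu)@u; v=(P-mu)@V[:,0]
        # blade = wider end
        L=t.max()-t.min();wa=np.ptp(v[t<t.min()+.3*L]);wb=np.ptp(v[t>t.max()-.3*L])
        print(c,ce[i],"mean",mu,"len",L,"w-",wa,"w+",wb,"dir+",u,"ends",mu+u*t.min(),mu+u*t.max())
E
python3 - <<'E'
from h import *
np.set_printoptions(precision=3,suppress=True)
P=onz("top",[(261,188),(335,143),(291,75),(217,121)],0.205);print(P, np.diff(P,axis=0))
a=cv2.imread("pics/top.png")[130:280,250:450];b=cv2.imread("pics/side.png")[140:225,230:480]
cv2.imwrite("pics/c1.png",np.vstack([cv2.resize(a,None,fx=2,fy=2,interpolation=2),cv2.resize(b,(400,136*1))]) if 0 else cv2.resize(a,(800,600),interpolation=2))
E
```

```text
top [351.049 220.023] mean [ 0.438 -0.153] len 0.21296982728042052 w- 0.08753146615886619 w+ 0.03261677619550478 dir+ [-0.994 -0.113] ends [ 0.52  -0.143] [ 0.308 -0.168]
top [393.228 213.558] mean [ 0.463 -0.341] len 0.15110287293585772 w- 0.06131930657526932 w+ 0.023523106313682575 dir+ [-0.99   0.139] ends [ 0.522 -0.35 ] [ 0.372 -0.329]
top [413.03  269.125] mean [ 0.216 -0.421] len 0.21132095827854208 w- 0.03496293792843625 w+ 0.08876667209219724 dir+ [-0.985 -0.173] ends [ 0.346 -0.398] [ 0.137 -0.435]
[[ 0.562  0.222  0.205]
 [ 0.742 -0.081  0.205]
 [ 1.036  0.096  0.205]
 [ 0.845  0.404  0.205]] [[ 0.18  -0.303  0.   ]
 [ 0.294  0.177  0.   ]
 [-0.191  0.308  0.   ]]
```

View pics/c1.png

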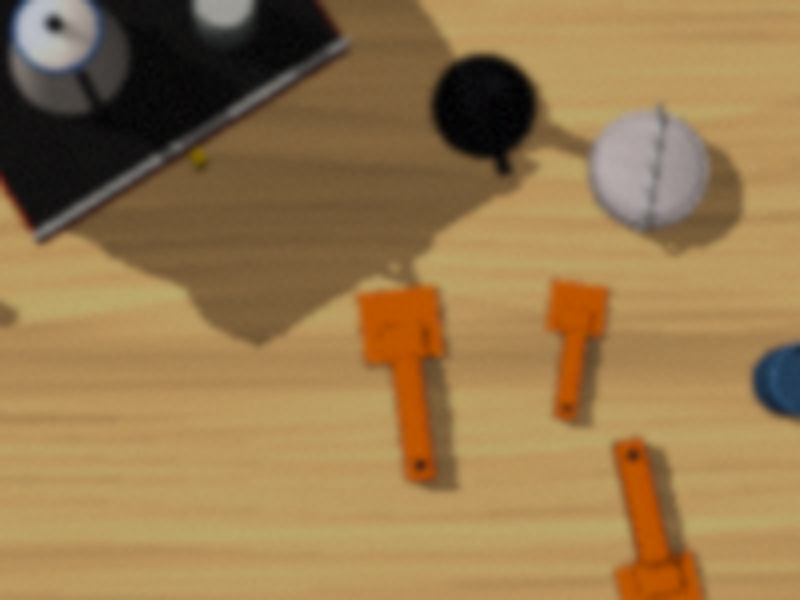

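The shadows and sizes agree. The two candidates at (350,226) and (414,265) are about 212 mm long and are the look-alikes. The one at (394,217), 151 mm long with a 61 mm blade, is the one I want. The yellow pull shows at (299.5,169.5) in the top view. Next I'll fit the chest's position and plan the approach.

```bash
cat >> h.py <<'E'
np.set_printoptions(precision=3,suppress=True)
def cur():
    o=bot.get_obs(); return np.array(o["eef_pos"]),R.from_quat(o["tool_rot"]),o
def plan(p0,r0,p1,r1,n=None):
    """one row, repeated n times, taking pose 0 to pose 1"""
    rv=(r0.inv()*r1).as_rotvec(); d=r0.inv().apply(np.array(p1)-p0)*1000
    if n is None: n=int(np.ceil(max(np.linalg.norm(d)/38,np.degrees(np.linalg.norm(rv))/6.9,1)))
    A=sum(R.from_rotvec(rv/n*i).as_matrix() for i in range(n))
    return n,np.round(np.r_[np.linalg.solve(A,d),np.degrees(rv/n)],2)
def toolrot(psi,th,flip=1):
    cx=np.array([np.cos(psi),np.sin(psi),0]);cy=np.array([-np.sin(psi),np.cos(psi),0])*flip
    z=cx*np.sin(th)+np.array([0,0,-np.cos(th)]); return R.from_matrix(np.c_[np.cross(cy,z),cy,z])
E
python3 - <<'E'
from h import *
p,r,o=cur();print(p,"\n",r.as_matrix(),o["grip_width"])
k=bot.calibration("wrist");Rw=r.inv()
print("cam in tool",Rw.apply(np.array(k["position"])-p),"\n",(Rw*R.from_quat(k["orientation"])).as_matrix(),k["K"])
a=cv2.imread("pics/top.png");h=cv2.cvtColor(a,cv2.COLOR_BGR2HSV)
m=cv2.inRange(h,(22,120,60),(35,255,255));m2=np.zeros_like(m);m2[160:182,285:315]=m[160:182,285:315]
ys,xs=np.nonzero(m2);print(len(xs),xs.mean(),ys.mean());print("pull",onz("top",[(xs.mean(),ys.mean())],.145))
# rail edge: gray bright line, subpixel
g=h[...,1].astype(float);pts=[]
g=cv2.cvtColor(a,cv2.COLOR_BGR2GRAY).astype(float)
for x in range(266,332,2):
    y0=188-(x-261)*45/74; ys=np.arange(int(y0)-5,int(y0)+6);c=g[ys,x]; d=np.diff(g[int(y0)-6:int(y0)+7,x])
    i=np.argmax(g[int(y0)-5:int(y0)+4,x]);pts.append((x,int(y0)-5+i))
P=onz("top",pts,.212)[:,:2];v=cv2.fitLine(P.astype(np.float32),cv2.DIST_HUBER,0,.001,.001).ravel();print("rail dir",v,"yaw",np.degrees(np.arctan2(v[1],v[0])))
# chest dark top outline
dk=cv2.inRange(g.astype(np.uint8),0,45);n,l,s,c=cv2.connectedComponentsWithStats(dk)
i=l[130,240];print(s[i]);ct=cv2.findContours((l==i).astype(np.uint8),0,2)[0][0]
hull=onz("top",cv2.convexHull(ct).reshape(-1,2),.2)[:,:2];print(cv2.minAreaRect(hull.astype(np.float32)))
E
```

```text
[ 0.148 -0.478  0.217] 
 [[ 0.955  0.296 -0.   ]
 [ 0.296 -0.955 -0.   ]
 [-0.     0.    -1.   ]] 0.08524679835095382
cam in tool [ 0.066  0.001 -0.156] 
 [[-0.001 -0.965 -0.262]
 [ 1.    -0.001 -0.   ]
 [ 0.    -0.262  0.965]] [[326.616   0.    322.117]
 [  0.    326.616 198.239]
 [  0.      0.      1.   ]]
9 299.0 169.0
pull [[0.648 0.07  0.145]]
rail dir [ 0.493 -0.87   0.646  0.083] yaw -60.4724
[ 217   75  117  112 5977]
((0.8049450516700745, 0.16375264525413513), (0.3331596255302429, 0.3700285255908966), 31.677366256713867)
```

```bash
python3 - <<'E'
from h import *
p,r,o=cur();t=toolrot(np.radians(30),np.radians(42),-1)
g=np.array([.653,.073,.114]);print(plan(p,r,g-t.apply([0,0,.13]),t,20))
E
```

```text
(20, array([ 28.48, -14.82,  10.9 ,   0.23,   2.09,  -0.61]))
```

>>> move_arm --pt "1 28.48 -14.82 10.9 0.23 2.09 -0.61" --pt "1 28.48 -14.82 10.9 0.23 2.09 -0.61" --pt "1 28.48 -14.82 10.9 0.23 2.09 -0.61" --pt "1 28.48 -14.82 10.9 0.23 2.09 -0.61" --pt "1 28.48 -14.82 10.9 0.23 2.09 -0.61" --pt "1 28.48 -14.82 10.9 0.23 2.09 -0.61" --pt "1 28.48 -14.82 10.9 0.23 2.09 -0.61" --pt "1 28.48 -14.82 10.9 0.23 2.09 -0.61" --pt "1 28.48 -14.82 10.9 0.23 2.09 -0.61" --pt "1 28.48 -14.82 10.9 0.23 2.09 -0.61"

```text
clock: 1.63
eef_pos: [0.3768, -0.2345, 0.158]
tool_rot: [0.963, 0.2, 0.177, -0.047]
ft_force: [0.3, -1.0, -0.0]
grip_width: 0.0852
grasp_force: 0.0
```

>>> move_arm --pt "1 28.48 -14.82 10.9 0.23 2.09 -0.61" --pt "1 28.48 -14.82 10.9 0.23 2.09 -0.61" --pt "1 28.48 -14.82 10.9 0.23 2.09 -0.61" --pt "1 28.48 -14.82 10.9 0.23 2.09 -0.61" --pt "1 28.48 -14.82 10.9 0.23 2.09 -0.61" --pt "1 28.48 -14.82 10.9 0.23 2.09 -0.61" --pt "1 28.48 -14.82 10.9 0.23 2.09 -0.61" --pt "1 28.48 -14.82 10.9 0.23 2.09 -0.61" --pt "1 28.48 -14.82 10.9 0.23 2.09 -0.61" --pt "1 28.48 -14.82 10.9 0.23 2.09 -0.61"

```text
clock: 2.47
eef_pos: [0.5782, 0.0311, 0.2107]
tool_rot: [0.901, 0.242, 0.347, -0.092]
ft_force: [0.1, -0.3, -0.6]
grip_width: 0.0852
grasp_force: 0.0
```

```bash
cat > w.py <<'E'
from h import *
import sys,json
p,r,o=cur();k=bot.calibration("wrist");a=bot.camera("wrist");cv2.imwrite(f"pics/{sys.argv[1]}.png",a)
json.dump({q:np.array(v).tolist() for q,v in k.items()},open(f"pics/{sys.argv[1]}.json","w"))
print(p,r.as_matrix()[:,2],o["joint_pos"],o["clock"])
for q in sys.argv[2:]:
    for d in bot.outline_of(q,"wrist"):
        ys,xs=np.nonzero(d["pixels"]);print(q,round(d["conf"],2),d["rect"],xs.mean(),ys.mean())
E
python3 w.py w1 tray_pull tray
```

```text
[0.578 0.031 0.211] [ 0.581  0.334 -0.742] [-0.189  0.018 -0.549  0.404  0.453  2.571] 2.4667
tray_pull 0.59 [155.7, 156.8, 328.3, 55.1] 318.19678714859435 172.24096385542168
tray 0.59 [159.1, 156.0, 333.5, 56.3] 322.8147448015123 170.83412098298678
```

View pics/w1.png

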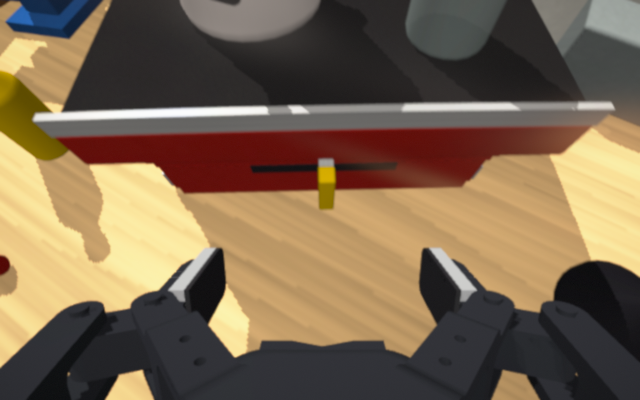

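The wrist view shows the rail from (35,117) to (613,105). The yellow pull runs from its top at about (326,166) to its bottom at (327,209), central between the fingers.

```bash
python3 - <<'E'
from h import *
import json
k=json.load(open("pics/w1.json"));a=cv2.imread("pics/w1.png");h=cv2.cvtColor(a,cv2.COLOR_BGR2HSV)
m=cv2.inRange(h,(20,130,60),(35,255,255))
ys,xs=np.nonzero(m[150:220,300:350]);ys+=150;xs+=300
for y in range(ys.min(),ys.max()+1,4):print(y,xs[ys==y].min(),xs[ys==y].max(),a[y,326])
print(ys.max(),onz("w",[(326.5,ys.max()+.5)],.091,k))
print("top front",[ (y,onz("w",[(326.5,y)],.145,k)) for y in (158,165,168,182)])
g=a.astype(int).sum(2)
L=[]
for x in list(range(50,600,10)):
    col=g[95:130,x];d=np.diff(col);L.append((x,95+np.argmax(d)+.5))
P=onz("w",L,.212,k)[:,:2];v=cv2.fitLine(P.astype(np.float32),cv2.DIST_HUBER,0,.001,.001).ravel();print("rail",v,np.degrees(np.arctan2(v[1],v[0])))
E=onz("w",[(34,115),(614,104)],.212,k);print(E,np.linalg.norm(E[1]-E[0]),E.mean(0))
print("funnel...",onz("top",[(371,158)],.06))
E
```

```text
166 317 317 [107 158 177]
170 317 335 [  0 171 212]
174 318 335 [  0 173 214]
178 318 335 [  0 174 215]
182 318 335 [  0 149 185]
186 318 334 [  0 114 141]
190 319 334 [  0 114 140]
194 319 334 [  0 113 140]
198 318 333 [  0 112 139]
202 319 333 [  0 112 138]
206 319 333 [  0 112 138]
209 [[0.645 0.063 0.091]]
top front [(158, array([[0.663, 0.075, 0.145]])), (165, array([[0.657, 0.072, 0.145]])), (168, array([[0.655, 0.07 , 0.145]])), (182, array([[0.643, 0.064, 0.145]]))]
rail [ 0.523 -0.853  0.668  0.06 ] -58.496864
[[ 0.559  0.235  0.212]
 [ 0.758 -0.091  0.212]] 0.38107023208461904 [0.658 0.072 0.212]
funnel... [[ 0.706 -0.244  0.06 ]]
```

```bash
python3 - <<'E'
from h import *
p,r,o=cur();t=toolrot(np.radians(31),np.radians(42),-1)
g=np.array([.651,.068,.112]);print(plan(p,r,g-t.apply([0,0,.03]),t,5), t.inv().apply(g-p))
E
```

```text
(5, array([-1.06,  1.11, 19.58,  0.13,  0.  , -0.11])) [-0.005  0.006  0.128]
```

>>> move_arm --pt "0.6 -1.06 1.11 19.6 0.13 0 -0.11" --pt "0.6 -1.06 1.11 19.6 0.13 0 -0.11" --pt "0.6 -1.06 1.11 19.6 0.13 0 -0.11" --pt "0.6 -1.06 1.11 19.6 0.13 0 -0.11" --pt "0.6 -1.06 1.11 19.6 0.13 0 -0.11" --pt "0.6 0 0 10 0 0 0" --pt "0.6 0 0 10 0 0 0" --pt "0.6 0 0 10 0 0 0" --pt "0.6 0 0 0 0 0 0"

```text
clock: 3.37
eef_pos: [0.6509, 0.0663, 0.1102]
tool_rot: [0.9, 0.248, 0.344, -0.096]
ft_force: [-0.1, -0.6, -0.3]
grip_width: 0.0513
grasp_force: 0.0
```

```bash
python3 w.py w2 && python3 -c "
import cv2;cv2.imwrite('pics/w2c.png',cv2.imread('pics/w2.png')[80:320,140:500])"
```

```text
[0.651 0.066 0.11 ] [ 0.573  0.343 -0.744] [-0.091  0.292 -0.541  0.111  0.405  2.646] 3.3667
```

View pics/w2c.png

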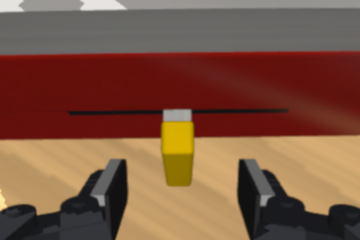

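The bar sits midway between the fingers, at crop column 178 with the fingers at 127 and 238. Closing now.

>>> move_arm --pt "0 0 0 0 0 0 0" --pt "0 0 0 0 0 0 0" --pt "0 0 0 0 0 0 0" --pt "0 0 0 0 0 0 0" --pt "0 0 0 0 0 0 0" --pt "0 0 0 0 0 0 0"

```text
clock: 3.92
eef_pos: [0.65, 0.0681, 0.1126]
tool_rot: [0.899, 0.249, 0.346, -0.098]
ft_force: [-4.1, 2.3, 4.2]
grip_width: 0.0103
grasp_force: 58.6
```

```bash
python3 - <<'E'
from h import *
p,r,o=cur();print(o["ft_force"],r.inv().apply([-np.cos(np.radians(31)),-np.sin(np.radians(31)),0]))
E
```

```text
[-4.084  2.286  4.241] [-0.742 -0.    -0.67 ]
```

>>> move_arm --pt "0 -3.7 0 -3.35 0 0 0" --pt "0 -7.4 0 -6.7 0 0 0" --pt "0 -11.1 0 -10.05 0 0 0"

```text
clock: 4.17
eef_pos: [0.6254, 0.053, 0.1127]
tool_rot: [0.899, 0.25, 0.346, -0.097]
ft_force: [2.2, 4.4, -0.7]
grip_width: 0.0098
grasp_force: 59.2
```

```bash
python3 w.py w3; python3 -c "
import cv2;cv2.imwrite('pics/w3c.png',cv2.imread('pics/w3.png')[40:320,140:500])"
```

```text
[0.625 0.053 0.113] [ 0.574  0.347 -0.742] [-0.129  0.25  -0.594  0.111  0.432  2.61 ] 4.1667
```

View pics/w3c.png

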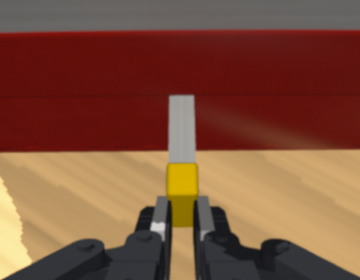

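The pads hold the bar at crop (182,195). I'll keep pulling.

>>> move_arm --pt "0 -14.84 0 -13.4 0 0 0" --pt "0 -14.84 0 -13.4 0 0 0" --pt "0 -14.84 0 -13.4 0 0 0" --pt "0 -14.84 0 -13.4 0 0 0" --pt "0 -14.84 0 -13.4 0 0 0" --pt "0 -14.84 0 -13.4 0 0 0" --pt "0 -14.84 0 -13.4 0 0 0" --pt "0 -11.1 0 -10.05 0 0 0" --pt "0 -7.4 0 -6.7 0 0 0" --pt "0 0 0 0 0 0 0"

```text
clock: 5.05
eef_pos: [0.4827, -0.0347, 0.1126]
tool_rot: [0.9, 0.247, 0.345, -0.095]
ft_force: [-3.8, -0.3, 1.3]
grip_width: 0.0095
grasp_force: 62.8
```

```bash
python3 w.py w4; python3 -c "
import cv2;cv2.imwrite('pics/w4c.png',cv2.imread('pics/w4.png'))"
```

```text
[ 0.483 -0.035  0.113] [ 0.575  0.341 -0.743] [-0.446  0.057 -0.812  0.239  0.59   2.304] 5.05
```

View pics/w4c.png

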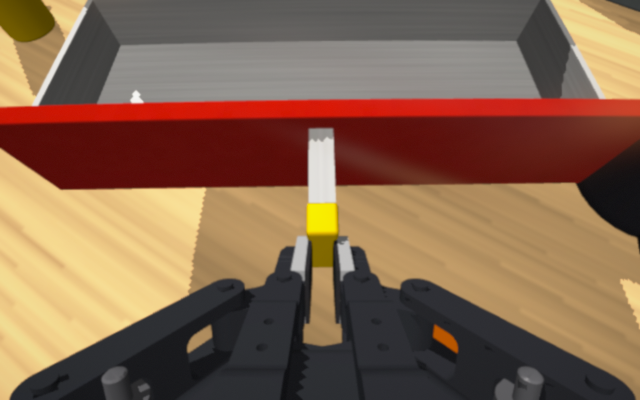

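The tray is out about 197 mm and its bay shows empty, with the floor at (320,70). The pull is still in the grip. I'll release it, back off and go over the scraper.

```bash
python3 - <<'E'
from h import *
p,r,o=cur();p2=p+r.apply([0,0,-.14]);t=toolrot(np.radians(-8),0,-1);print(p2)
print(plan(p2,r,[.433,-.338,.17],t))
E
```

```text
[ 0.403 -0.082  0.217]
(9, array([-4.83, 29.33,  2.33, -1.58, -4.48,  4.1 ]))
```

>>> move_arm --pt "0.6 0 0 0 0 0 0" --pt "0.6 0 0 0 0 0 0" --pt "0.6 0 0 0 0 0 0" --pt "0.6 0 0 0 0 0 0" --pt "0.6 0 0 -15 0 0 0" --pt "0.6 0 0 -25 0 0 0" --pt "0.6 0 0 -35 0 0 0" --pt "0.6 0 0 -35 0 0 0" --pt "0.6 0 0 -30 0 0 0"

```text
clock: 5.85
eef_pos: [0.4025, -0.0816, 0.2176]
tool_rot: [0.9, 0.249, 0.345, -0.095]
ft_force: [0.3, -1.0, 0.4]
grip_width: 0.0508
grasp_force: 0.0
```

>>> move_arm --pt "0.6 -4.83 29.33 2.33 -1.58 -4.48 4.1" --pt "0.6 -4.83 29.33 2.33 -1.58 -4.48 4.1" --pt "0.6 -4.83 29.33 2.33 -1.58 -4.48 4.1" --pt "0.6 -4.83 29.33 2.33 -1.58 -4.48 4.1" --pt "0.6 -4.83 29.33 2.33 -1.58 -4.48 4.1" --pt "0.6 -4.83 29.33 2.33 -1.58 -4.48 4.1" --pt "0.6 -4.83 29.33 2.33 -1.58 -4.48 4.1" --pt "0.6 -4.83 29.33 2.33 -1.58 -4.48 4.1" --pt "0.6 -4.83 29.33 2.33 -1.58 -4.48 4.1" --pt "0.6 0 0 0 0 0 0"

```text
clock: 6.68
eef_pos: [0.4359, -0.3406, 0.1664]
tool_rot: [0.998, -0.07, -0.002, 0.0]
ft_force: [0.8, 0.4, -1.0]
grip_width: 0.0512
grasp_force: 0.0
```

```bash
cat > s.py <<'E'
from h import *
import json,sys
k=json.load(open(f"pics/{sys.argv[1]}.json"));a=cv2.imread(f"pics/{sys.argv[1]}.png");z=float(sys.argv[2])
m=cv2.inRange(cv2.cvtColor(a,cv2.COLOR_BGR2HSV),(4,180,80),(17,255,255))
n,l,s,c=cv2.connectedComponentsWithStats(m)
for i in range(1,n):
    if s[i,4]<800: continue
    ys,xs=np.nonzero(l==i);P=onz("w",np.c_[xs,ys],z,k)[:,:2]
    print(s[i],cv2.minAreaRect(P.astype(np.float32)))
    mu=P.mean(0);w,V=np.linalg.eigh(np.cov((P-mu).T));u=V[:,1]*np.sign(V[0,1]);v=np.array([-u[1],u[0]])
    t=(P-mu)@u;q=(P-mu)@v
    print("mu",mu,"u",u,np.degrees(np.arctan2(u[1],u[0])),"ends",mu+u*t.min(),mu+u*t.max(),"len",np.ptp(t))
    for f in np.arange(.05,1,.15):
        b=t.min()+f*np.ptp(t);w=q[abs(t-b)<.004];print(round(f,2),"mid",mu+u*b+v*(w.max()+w.min())/2,"w",np.ptp(w))
E
python3 w.py w5 && python3 s.py w5 .022
```

```text
[ 0.436 -0.341  0.166] [-0.005 -0.001 -1.   ] [-0.661  0.374  0.057  1.258 -0.003  2.62 ] 6.6833
[ 287   86   69  161 6587] ((0.4463766813278198, -0.3404209017753601), (0.06037672609090805, 0.15120252966880798), 80.56990051269531)
mu [ 0.469 -0.344] u [ 0.987 -0.162] -9.334055072920354 ends [ 0.372 -0.328] [ 0.521 -0.353] len 0.15116221623093484
0.05 mid [ 0.379 -0.329] w 0.02190299358662308
0.2 mid [ 0.402 -0.333] w 0.02244999123788092
0.35 mid [ 0.424 -0.337] w 0.022905677344396302
0.5 mid [ 0.446 -0.34 ] w 0.02253948808518577
0.65 mid [ 0.469 -0.344] w 0.060379049123404416
0.8 mid [ 0.491 -0.348] w 0.060316693479383246
0.95 mid [ 0.513 -0.352] w 0.06009408157153745
[  68  111  113  184 9696] ((0.42835405468940735, -0.16517947614192963), (0.18129783868789673, 0.08486074954271317), 6.042967796325684)
mu [ 0.458 -0.159] u [ 0.999 -0.038] -2.197873176713147 ends [ 0.339 -0.154] [ 0.524 -0.161] len 0.184927636794343
0.05 mid [ 0.348 -0.16 ] w 0.03356072926702321
0.2 mid [ 0.376 -0.157] w 0.03347164820800601
0.35 mid [ 0.404 -0.155] w 0.033765141155618884
0.5 mid [ 0.432 -0.152] w 0.033383467606658786
0.65 mid [ 0.459 -0.162] w 0.08626470995046519
0.8 mid [ 0.487 -0.159] w 0.08557423901830644
0.95 mid [ 0.515 -0.157] w 0.08437311715101939
```

View pics/w5.png

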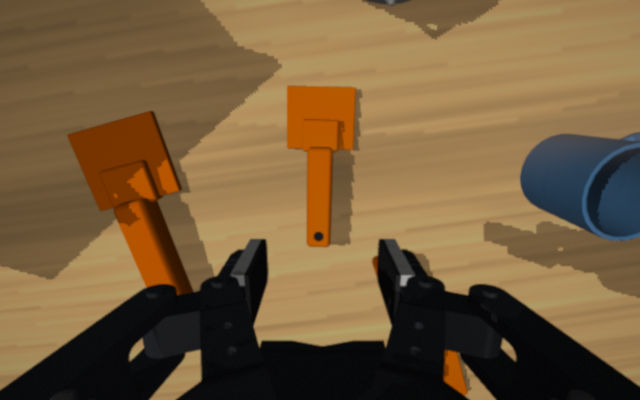

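The target scraper is centred at (320,165): 151×60 mm, handle hole toward me, with nothing close by that the fingers would hit. I'll descend over its origin (0.436,-0.3385) at yaw -9.4°.

```bash
python3 - <<'E'
from h import *
p,r,o=cur();t=toolrot(np.radians(-9.4),0,-1)
print(plan(p,r,[.436,-.3385,.041],t,5))
E
```

```text
(5, array([ 0.17, -0.  , 25.18, -0.01,  0.03,  0.31]))
```

>>> move_arm --pt "0.6 0.17 0 25.2 0 0 0.31" --pt "0.6 0.17 0 25.2 0 0 0.31" --pt "0.6 0.17 0 25.2 0 0 0.31" --pt "0.6 0.17 0 25.2 0 0 0.31" --pt "0.6 0.17 0 25.2 0 0 0.31" --pt "0.6 0 0 0 0 0 0"

```text
clock: 7.23
eef_pos: [0.4314, -0.3339, 0.0388]
tool_rot: [0.997, -0.081, -0.004, -0.003]
ft_force: [-0.7, 0.3, -1.3]
grip_width: 0.0511
grasp_force: 0.0
```

```bash
python3 - <<'E'
from h import *
p,r,o=cur();print(p,r.as_matrix(),r.inv().apply(np.array([.436,-.3385,.012])-p))
E
```

```text
[ 0.431 -0.334  0.039] [[ 0.987 -0.162 -0.007]
 [-0.162 -0.987  0.006]
 [-0.008 -0.005 -1.   ]] [0.005 0.004 0.027]
```

>>> move_arm --pt "0.6 2 2 9 0 0 0" --pt "0.6 2 2 9 0 0 0" --pt "0.6 0.5 0.5 8 0 0 0" --pt "0.6 0 0 0 0 0 0" --pt "0 0 0 0 0 0 0" --pt "0 0 0 0 0 0 0" --pt "0 0 0 0 0 0 0" --pt "0 0 0 0 0 0 0" --pt "0 0 0 0 0 0 0" --pt "0 0 0 0 0 0 0"

```text
clock: 8.07
eef_pos: [0.4387, -0.3429, 0.0177]
tool_rot: [0.997, -0.082, 0.0, 0.0]
ft_force: [-1.4, 0.4, -0.1]
grip_width: 0.0001
grasp_force: 0.0
```

The fingers closed on nothing, so I'll look again.

```bash
python3 w.py w6 scraper; python3 s.py w6 .022;  python3 - <<'E'
from h import *
c=bot.camera("side");cv2.imwrite("pics/s2.png",c)
cv2.imwrite("pics/s2c.png",np.hstack([cv2.resize(c[120:240,300:480],(400,267)),cv2.resize(cv2.imread("pics/w6.png"),(400,267))]))
E
```

```text
[ 0.439 -0.343  0.018] [ 0.    -0.001 -1.   ] [-0.663  0.513 -0.146  0.911 -0.     2.643] 8.0667
scraper 0.94 [247.2, 73.0, 128.7, 273.3] 313.2809079854074 145.06045515084833
scraper 0.64 [0.0, 129.8, 83.2, 267.4] 28.196848678478073 271.732428115016
[  248    74   130   177 16832] ((0.4788396954536438, -0.34632107615470886), (0.05731550604104996, 0.08381251990795135), 80.78071594238281)
mu [ 0.49  -0.348] u [ 0.981 -0.196] -11.283777911349443 ends [ 0.437 -0.337] [ 0.521 -0.354] len 0.08489556527919874
0.05 mid [ 0.442 -0.337] w 0.01744650364656358
0.2 mid [ 0.454 -0.342] w 0.023012755459379787
0.35 mid [ 0.467 -0.343] w 0.05407397683882646
0.5 mid [ 0.479 -0.346] w 0.0573329387627461
0.65 mid [ 0.492 -0.348] w 0.05744688325055143
0.8 mid [ 0.504 -0.35 ] w 0.05727609857662
0.95 mid [ 0.517 -0.352] w 0.05736241674171196
[   0  129   72  145 4239] ((0.48438215255737305, -0.19695566594600677), (0.07286865264177322, 0.023830777034163475), 6.004250526428223)
mu [ 0.48 -0.2 ] u [1.    0.018] 1.0415019827801 ends [ 0.448 -0.201] [ 0.522 -0.199] len 0.07406230302273996
0.05 mid [ 0.451 -0.20
[... 771 characters left out ...]
.008667832915373826
0.8 mid [ 0.47  -0.181] w 0.0057908075811410374
0.95 mid [ 0.475 -0.182] w 0.002955175684242496
[   0  297   43  103 2499] ((0.3988440930843353, -0.15938782691955566), (0.025517117232084274, 0.07297182828187943), 63.801414489746094)
mu [ 0.398 -0.155] u [ 0.934 -0.359] -21.01043799214599 ends [ 0.367 -0.143] [ 0.435 -0.169] len 0.07323869201121908
0.05 mid [ 0.371 -0.142] w 0.014913026990543792
0.2 mid [ 0.381 -0.147] w 0.019258299451369747
0.35 mid [ 0.39  -0.155] w 0.02612904911593574
0.5 mid [ 0.4   -0.159] w 0.02415475601300575
0.65 mid [ 0.411 -0.161] w 0.017291429372781206
0.8 mid [ 0.422 -0.163] w 0.011122696496127349
0.95 mid [ 0.433 -0.164] w 0.004599657452281624
```

View pics/s2c.png

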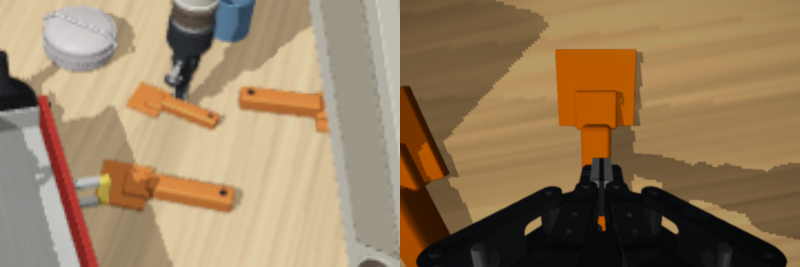

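>>> move_arm --pt "0.6 0 0 -15 0 0 0" --pt "0.6 0 0 -15 0 0 0" --pt "0.6 0 0 0 0 0 0" --pt "0.6 0 0 0 0 0 0" --pt "0.6 0 0 0 0 0 0"

```text
clock: 8.63
eef_pos: [0.4383, -0.3426, 0.0469]
tool_rot: [0.997, -0.082, -0.0, 0.0]
ft_force: [-0.4, -0.2, -0.1]
grip_width: 0.0517
grasp_force: 0.0
```

```bash
python3 w.py w7 scraper; python3 s.py w7 .022 | head -9; python3 - <<'E'
from h import *
for i in range(3):
    p,r,o=cur();print(p,o["ft_force"],o["grip_width"],r.as_euler("xyz",degrees=True));bot.camera("top")
print(r.inv().apply(np.array([.436,-.3385,.012])-p))
E
```

```text
[ 0.438 -0.343  0.047] [-0. -0. -1.] [-0.663  0.479 -0.114  0.978 -0.     2.643] 8.6333
scraper 0.93 [1.2, 124.3, 109.6, 230.4] 46.33908340449758 236.67008255052662
scraper 0.85 [444.4, 350.1, 21.5, 49.2] 453.4819897084048 373.19382504288166
scraper 0.81 [257.6, 79.3, 111.9, 246.7] 315.4622108905482 170.0197899593274
[  260    78   110   248 16142] ((0.44628995656967163, -0.34096574783325195), (0.058236151933670044, 0.1504775732755661), 80.81092834472656)
mu [ 0.471 -0.345] u [ 0.986 -0.165] -9.51941113797884 ends [ 0.372 -0.328] [ 0.521 -0.353] len 0.15044421777007885
0.05 mid [ 0.38 -0.33] w 0.022462529690034386
0.2 mid [ 0.402 -0.333] w 0.022462680819178835
0.35 mid [ 0.424 -0.337] w 0.0223815244952549
0.5 mid [ 0.446 -0.341] w 0.022849380128156842
0.65 mid [ 0.469 -0.345] w 0.05812407087754877
0.8 mid [ 0.491 -0.348] w 0.058191104477941055
0.95 mid [ 0.513 -0.352] w 0.0579848515738169
[ 0.438 -0.342  0.046] [0.477 0.022 0.807] 0.05169705729741879 [-179.97     0.086   -9.417]
[ 0.438 -0.342  0.046] [0.651 1.228 0.85 ] 0.051307897508094044 [-179.968    0.089   -9.416]
[ 0.438 -0.342  0.047] [-0.186  0.101 -0.555] 0.05119035311118581 [-179.974    0.083   -9.415]
[-0.003 -0.003  0.035]
```

The scraper hasn't moved. The TCP was only at 17.7 mm, so the closing tips slid off the top of the handle. This time I'll go down to 10 mm.

>>> move_arm --pt "0.6 -2 -2 9 0 0 0" --pt "0.6 -1 -1 9 0 0 0" --pt "0.6 0 0 9 0 0 0" --pt "0.6 0 0 9 0 0 0" --pt "0.6 0 0 0 0 0 0" --pt "0.6 0 0 0 0 0 0"

```text
clock: 9.38
eef_pos: [0.4353, -0.3387, 0.0102]
tool_rot: [0.997, -0.082, -0.001, -0.001]
ft_force: [0.1, 0.6, -0.3]
grip_width: 0.0511
grasp_force: 0.0
```

>>> move_arm --pt "0 0 0 0 0 0 0" --pt "0 0 0 0 0 0 0" --pt "0 0 0 0 0 0 0" --pt "0 0 0 0 0 0 0" --pt "0 0 0 0 0 0 0" --pt "0 0 0 0 0 0 0"

```text
clock: 9.88
eef_pos: [0.4363, -0.3395, 0.0117]
tool_rot: [0.997, -0.082, 0.0, 0.0]
ft_force: [0.8, 0.5, 0.5]
grip_width: -0.0002
grasp_force: 0.0
```

```bash
python3 - <<'E'
from h import *
import json
print(bot.tip_reach)
p,r,o=cur();print(p,o["joint_pos"],o["ft_force"],o["grip_width"])
k=bot.calibration("wrist");a=bot.camera("wrist");cv2.imwrite("pics/w8.png",a)
json.dump({q:np.array(v).tolist() for q,v in k.items()},open("pics/w8.json","w"))
g=a.astype(int)
for z in(-.02,-.011,0,.008):print(z,proj("w",[p+r.apply([x,0,z]) for x in(-.011,0,.011)],k).tolist())
for y in range(190,330,6):print(y,[tuple(g[y,x]) for x in range(300,341,8)])
E
```

```text
0.008
[ 0.436 -0.339  0.012] [-0.661  0.514 -0.164  0.892 -0.     2.645] [0.761 0.463 0.455] -0.000157493206993286
-0.02 [[320.6743655194667, 282.15910803337874], [320.6231458300336, 260.63436129701336], [320.5702912924787, 238.20153452854453]]
-0.011 [[320.7549412578764, 272.8724890046225], [320.7082398535951, 252.33904159036746], [320.6601376324281, 230.99481547942085]]
0 [[320.8424897107331, 262.78749965817883], [320.8004451270452, 243.3546716418643], [320.7572251782327, 223.21042507147757]]
0.008 [[320.89972338759236, 256.1975094319959], [320.86058345313046, 237.49720101008603], [320.8204004924101, 218.14684312146684]]
190 [(np.int64(0), np.int64(78), np.int64(174)), (np.int64(0), np.int64(76), np.int64(170)), (np.int64(0), np.int64(75), np.int64(170)), (np.int64(0), np.int64(75), np.int64(169)), (np.int64(0), np.int64(75), np.int64(168)), (np.int64(0), np.int64(54), np.int64(120))]
196 [(np.int64(0), np.int64(88), np.int64(187)), (np.int64(0), np.int64(89), np.int64(188)), (np.int64(0), np.int64(89), np.int64(188)), (np.int64(0), np.int64(89), np.int64(187)), (np.int64(0), np.in
[... 5258 characters left out ...]
4(14), np.int64(12), np.int64(11)), (np.int64(26), np.int64(24), np.int64(24)), (np.int64(14), np.int64(13), np.int64(13)), (np.int64(19), np.int64(17), np.int64(16))]
322 [(np.int64(14), np.int64(12), np.int64(12)), (np.int64(11), np.int64(9), np.int64(10)), (np.int64(19), np.int64(16), np.int64(17)), (np.int64(25), np.int64(25), np.int64(29)), (np.int64(17), np.int64(14), np.int64(13)), (np.int64(21), np.int64(17), np.int64(16))]
328 [(np.int64(13), np.int64(11), np.int64(11)), (np.int64(10), np.int64(9), np.int64(10)), (np.int64(13), np.int64(26), np.int64(51)), (np.int64(0), np.int64(89), np.int64(184)), (np.int64(16), np.int64(15), np.int64(14)), (np.int64(7), np.int64(7), np.int64(7))]
```

The wrist image shows the fingertips about 16 mm behind the reported TCP: the finger end is at row 235 where row 218 is expected, and the apparent opening says the same. That explains both misses. I'll open and go lower in small steps, watching the force.

>>> move_arm --pt "0.6 0 0 0 0 0 0" --pt "0.6 0 0 0 0 0 0" --pt "0.6 0 0 0 0 0 0" --pt "0.6 0 0 0 0 0 0" --pt "0.6 0 0 4 0 0 0" --pt "0.6 0 0 4 0 0 0" --pt "0.6 0 0 3 0 0 0" --pt "0.6 0 0 0 0 0 0"

```text
clock: 10.6
eef_pos: [0.4354, -0.3388, -0.0007]
tool_rot: [0.997, -0.082, -0.001, -0.0]
ft_force: [-0.2, -0.7, -0.3]
grip_width: 0.0509
grasp_force: 0.0
```

>>> move_arm --pt "0.6 0 0 2 0 0 0" --pt "0.6 0 0 2 0 0 0" --pt "0.6 0 0 2 0 0 0" --pt "0.6 0 0 0 0 0 0"

```text
clock: 10.93
eef_pos: [0.4359, -0.3392, -0.006]
tool_rot: [0.997, -0.082, -0.0, -0.0]
ft_force: [-0.4, 0.2, -0.4]
grip_width: 0.0514
grasp_force: 0.0
```

Still no contact, which fits the tips being about 9 mm above the table. Closing.

>>> move_arm --pt "0 0 0 0 0 0 0" --pt "0 0 0 0 0 0 0" --pt "0 0 0 0 0 0 0" --pt "0 0 0 0 0 0 0" --pt "0 0 0 0 0 0 0"

```text
clock: 11.35
eef_pos: [0.4364, -0.3396, -0.0052]
tool_rot: [0.997, -0.082, 0.0, 0.0]
ft_force: [0.2, -0.1, 1.6]
grip_width: 0.0224
grasp_force: 61.2
```

Gripped. Next I'll lift, and get the bay's pose from the earlier wrist picture (w4).

>>> move_arm --pt "0 0 0 -10 0 0 0" --pt "0 0 0 -25 0 0 0" --pt "0 0 0 -35 0 0 0" --pt "0 0 0 -35 0 0 0" --pt "0 0 0 -35 0 0 0" --pt "0 0 0 -35 0 0 0" --pt "0 0 0 -25 0 0 0" --pt "0 0 0 0 0 0 0"

```text
clock: 12.02
eef_pos: [0.4388, -0.3414, 0.2018]
tool_rot: [0.997, -0.082, 0.005, 0.003]
ft_force: [1.0, -0.1, 0.2]
grip_width: 0.0224
grasp_force: 60.8
```

```bash
python3 - <<'E'
from h import *
import json
k=json.load(open("pics/w4.json"));a=cv2.imread("pics/w4.png");h=cv2.cvtColor(a,cv2.COLOR_BGR2HSV)
B=[];T=[]
for x in range(110,300,8):
    v=h[90:135,x,2].astype(int)*((h[90:135,x,1]>200)&((h[90:135,x,0]<8)|(h[90:135,x,0]>172)))
    on=np.nonzero(v>170)[0]
    if len(on)>3:T.append((x,90+on[0]-.5));B.append((x,90+on[-1]+.5))
for x in range(350,560,8):
    v=h[90:135,x,2].astype(int)*((h[90:135,x,1]>200)&((h[90:135,x,0]<8)|(h[90:135,x,0]>172)))
    on=np.nonzero(v>170)[0]
    if len(on)>3:T.append((x,90+on[0]-.5));B.append((x,90+on[-1]+.5))
for n,L in(("inner",T),("outer",B)):
    P=onz("w",L,.153,k)[:,:2];v=cv2.fitLine(P.astype(np.float32),cv2.DIST_HUBER,0,.001,.001).ravel()
    if v[0]<0:v[:2]*=-1
    print(n,len(L),v,"psi",np.degrees(np.arctan2(v[1],v[0]))+90)
    c=np.array([-v[1],v[0]]); 
    print("dist of line along cx", v[2:]@c)
    if n=="outer":
        ps=np.array([.4827,-.0347]);f=v[2:]+v[:2]*((ps-v[2:])@v[:2]);print("bay centre",f+c*.072, "pull->face",(f-ps)@c)
        # bar top front-face centre pixel: measured pull
hs=cv2.inRange(h,(20,130,150),(35,255,255));ys,xs=np.nonzero(hs[195:270,290:350]);print("yellow bright",xs.min()+290,xs.max()+290,ys.min()+195,ys.max()+195)
q=onz("w",[(322,ys.min()+195),(322,ys.max()+195)],.145,k);print("bar top back,front",q)
# bay walls left/right floor corners
print(onz("w",[(120,45),(518,40)],.094,k))
E
```

```text
inner 51 [ 0.521 -0.854  0.536 -0.011] psi 31.379227
dist of line along cx 0.45197514
outer 51 [ 0.524 -0.852  0.535 -0.029] psi 31.61414
dist of line along cx 0.4407854
bay centre [0.585 0.028] pull->face 0.04790885973629487
yellow bright 305 338 203 267
bar top back,front [[ 0.488 -0.032  0.145]
 [ 0.464 -0.047  0.145]]
[[ 0.55   0.199  0.094]
 [ 0.724 -0.083  0.094]]
```

```bash
python3 - <<'E'
from h import *
p,r,o=cur();t=toolrot(np.radians(-58.5),0,-1)
print(plan(p,r,[.579,.038,.2],t,14))
E
```

```text
(14, array([ -6.16, -29.15,   0.02,   0.  ,  -0.05,   3.51]))
```

>>> move_arm --pt "0 -6.16 -29.15 0 0 0 3.51" --pt "0 -6.16 -29.15 0 0 0 3.51" --pt "0 -6.16 -29.15 0 0 0 3.51" --pt "0 -6.16 -29.15 0 0 0 3.51" --pt "0 -6.16 -29.15 0 0 0 3.51" --pt "0 -6.16 -29.15 0 0 0 3.51" --pt "0 -6.16 -29.15 0 0 0 3.51"

```text
clock: 12.6
eef_pos: [0.4261, -0.2022, 0.1957]
tool_rot: [0.97, -0.24, 0.005, -0.032]
ft_force: [0.2, -1.0, -1.8]
grip_width: 0.0227
grasp_force: 60.8
```

>>> move_arm --pt "0 -6.16 -29.15 0 0 0 3.51" --pt "0 -6.16 -29.15 0 0 0 3.51" --pt "0 -6.16 -29.15 0 0 0 3.51" --pt "0 -6.16 -29.15 0 0 0 3.51" --pt "0 -6.16 -29.15 0 0 0 3.51" --pt "0 -6.16 -29.15 0 0 0 3.51" --pt "0 -6.16 -29.15 0 0 0 3.51" --pt "0 0 0 0 0 0 0" --pt "0 0 0 0 0 0 0" --pt "0 0 0 0 0 0 0"

```text
clock: 13.43
eef_pos: [0.3793, -0.1889, 0.2258]
tool_rot: [0.942, -0.313, 0.005, -0.12]
ft_force: [0.3, 0.1, -0.9]
grip_width: 0.0223
grasp_force: 60.8
```

```bash
python3 w.py w9 scraper;python3 s.py w9 .2; python3 - <<'E'
from h import *
p,r,o=cur();print(p,r.as_euler("xyz",degrees=True),r.inv().apply(np.array([.579,.038,.1])-p))
E
```

```text
[ 0.379 -0.189  0.226] [ 0.085  0.223 -0.971] [-0.635  0.13  -0.133  1.373  0.232  3.141] 13.4333
scraper 0.87 [246.3, 60.5, 150.0, 284.6] 321.7507025587931 165.7829463097175
scraper 0.81 [553.0, 50.7, 87.0, 170.3] 607.693688981869 111.2892259414226
scraper 0.69 [240.1, 50.3, 158.2, 181.3] 363.3243865030675 194.53911042944785
[  241    51   156   296 28317] ((0.3841472566127777, -0.18545719981193542), (0.0845465436577797, 0.18723206222057343), 56.30375289916992)
mu [ 0.407 -0.203] u [ 0.808 -0.589] -36.12130599203898 ends [ 0.308 -0.131] [ 0.459 -0.241] len 0.18688307213582556
0.05 mid [ 0.317 -0.134] w 0.03366110753391667
0.2 mid [ 0.34  -0.151] w 0.03411164999011569
0.35 mid [ 0.362 -0.168] w 0.031910620600973216
0.5 mid [ 0.377 -0.195] w 0.0567618439866307
0.65 mid [ 0.408 -0.2  ] w 0.08119991928856105
0.8 mid [ 0.43  -0.217] w 0.08025704427865873
0.95 mid [ 0.452 -0.234] w 0.07950217101360921
[ 555   51   85  109 4534] ((0.357667475938797, -0.33354464173316956), (0.05611100792884827, 0.01879808120429516), 11.13470458984375)
mu [ 0.362 -0.332] u [0.991 0.132] 7.575005633054778 ends [ 0.329 -0.336] [ 0.385 -0.329] len 0.056412815127997076
0.05 mid [ 0.332 -0.334] w 0.004706592462146859
0.2 mid [ 0.34  -0.334] w 0.012588111978523584
0.35 mid [ 0.349 -0.335] w 0.017922575381981075
0.5 mid [ 0.357 -0.334] w 0.018972140030075135
0.65 mid [ 0.366 -0.332] w 0.01904128278331723
0.8 mid [ 0.374 -0.33 ] w 0.019155536907700936
0.95 mid [ 0.382 -0.329] w 0.019037347515887676
[ 0.379 -0.189  0.225] [-166.712    3.762  -36.304] [ 0.035 -0.264  0.189]
```

The last joint reached its range end at 3.14, which tilted the tool. The other way round, yaw +121.5°, is in range, so I'll turn back that way.

```bash
python3 - <<'E'
from h import *
p,r,o=cur();t=toolrot(np.radians(30),0,-1)
print(plan(p,r,[.42,-.12,.23],t,10))
E
```

```text
(10, array([ 3.44, -7.71,  0.54, -1.39, -0.44, -6.64]))
```

>>> move_arm --pt "0 3.44 -7.71 0.54 -1.39 -0.44 -6.64" --pt "0 3.44 -7.71 0.54 -1.39 -0.44 -6.64" --pt "0 3.44 -7.71 0.54 -1.39 -0.44 -6.64" --pt "0 3.44 -7.71 0.54 -1.39 -0.44 -6.64" --pt "0 3.44 -7.71 0.54 -1.39 -0.44 -6.64" --pt "0 3.44 -7.71 0.54 -1.39 -0.44 -6.64" --pt "0 3.44 -7.71 0.54 -1.39 -0.44 -6.64" --pt "0 3.44 -7.71 0.54 -1.39 -0.44 -6.64" --pt "0 3.44 -7.71 0.54 -1.39 -0.44 -6.64" --pt "0 3.44 -7.71 0.54 -1.39 -0.44 -6.64"

```text
clock: 14.37
eef_pos: [0.4204, -0.1192, 0.2298]
tool_rot: [0.965, 0.262, -0.0, 0.0]
ft_force: [-0.5, 0.2, -1.0]
grip_width: 0.0223
grasp_force: 60.8
```

>>> move_arm --pt "0 0 0 0 0 0 0" --pt "0 0 0 0 0 0 0"

```text
clock: 14.53
eef_pos: [0.4199, -0.1192, 0.23]
tool_rot: [0.966, 0.259, -0.0, -0.001]
ft_force: [0.6, -0.2, -0.9]
grip_width: 0.0224
grasp_force: 60.8
```

```bash
python3 - <<'E'
from h import *
p,r,o=cur();t=toolrot(np.radians(121.5),0,-1);print(r.as_matrix(),o["joint_pos"])
print(plan(p,r,[.591,.018,.2],t,14))
E
```

```text
[[ 0.866  0.5   -0.001]
 [ 0.5   -0.866  0.001]
 [-0.    -0.001 -1.   ]] [-0.277  0.11  -0.121  1.341  0.001  2.341]
(14, array([14.51,  9.7 ,  2.14, -0.  , -0.  , -6.54]))
```

>>> move_arm --pt "0 14.5 9.7 2.14 0 0 -6.54" --pt "0 14.5 9.7 2.14 0 0 -6.54" --pt "0 14.5 9.7 2.14 0 0 -6.54" --pt "0 14.5 9.7 2.14 0 0 -6.54" --pt "0 14.5 9.7 2.14 0 0 -6.54" --pt "0 14.5 9.7 2.14 0 0 -6.54" --pt "0 14.5 9.7 2.14 0 0 -6.54"

```text
clock: 15.12
eef_pos: [0.5352, -0.0885, 0.2145]
tool_rot: [0.789, 0.615, -0.0, -0.001]
ft_force: [0.2, -0.8, -1.3]
grip_width: 0.022
grasp_force: 60.8
```

>>> move_arm --pt "0 14.5 9.7 2.14 0 0 -6.54" --pt "0 14.5 9.7 2.14 0 0 -6.54" --pt "0 14.5 9.7 2.14 0 0 -6.54" --pt "0 14.5 9.7 2.14 0 0 -6.54" --pt "0 14.5 9.7 2.14 0 0 -6.54" --pt "0 14.5 9.7 2.14 0 0 -6.54" --pt "0 14.5 9.7 2.14 0 0 -6.54" --pt "0 0 0 0 0 0 0" --pt "0 0 0 0 0 0 0"

```text
clock: 15.87
eef_pos: [0.5909, 0.0169, 0.1994]
tool_rot: [0.489, 0.872, -0.0, -0.001]
ft_force: [0.4, 0.1, -0.8]
grip_width: 0.0223
grasp_force: 60.8
```

```bash
python3 w.py w9; python3 s.py w9 .2; python3 - <<'E'
from h import *
p,r,o=cur();print(p,r.as_euler("xyz",degrees=True),r.inv().apply(np.array([.591,.018,.095])-p))
E
```

```text
[0.591 0.017 0.199] [-0.002  0.    -1.   ] [0.028 0.432 0.233 1.373 0.    1.051] 15.8667
[  246    60   151   287 26979] ((0.5846696496009827, 0.02682209014892578), (0.06753935664892197, 0.15094198286533356), 31.88312339782715)
mu [0.571 0.048] u [ 0.524 -0.851] -58.373248226250716 ends [0.545 0.091] [ 0.624 -0.038] len 0.15088417816546323
0.05 mid [0.549 0.084] w 0.0675322366617489
0.2 mid [0.561 0.065] w 0.06743179675404763
0.35 mid [0.573 0.046] w 0.067140459305159
0.5 mid [0.585 0.027] w 0.027144995311410906
0.65 mid [0.596 0.007] w 0.026283032387417013
0.8 mid [ 0.608 -0.012] w 0.027607430349871752
0.95 mid [ 0.62  -0.031] w 0.02652642199730384
[   4  171  208  117 9624] ((0.4887146055698395, -0.02988763339817524), (0.10348553955554962, 0.040647391229867935), 6.131707191467285)
mu [ 0.498 -0.03 ] u [0.986 0.165] 9.490791042188425 ends [ 0.438 -0.04 ] [ 0.541 -0.023] len 0.10480832966754439
0.05 mid [ 0.443 -0.039] w 0.01922821767526683
0.2 mid [ 0.458 -0.036] w 0.021326661528967023
0.35 mid [ 0.474 -0.034] w 0.021499855794317346
0.5 mid [ 0.49  -0.033] w 0.021501195643818985
0.65 mid [ 0.505 -0.03 ] w 0.03729739897167947
0.8 mid [ 0.52  -0.026] w 0.040814578267286544
0.95 mid [ 0.536 -0.025] w 0.04069191776511841
[0.591 0.016 0.2  ] [-179.938   -0.05   121.375] [0.001 0.001 0.105]
```

View pics/w9.png

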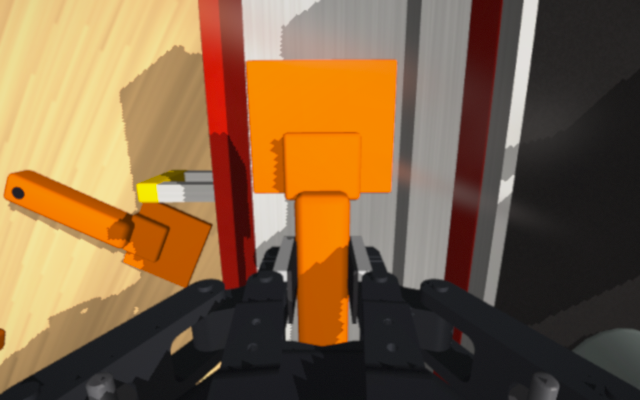

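The held scraper is centred between the tray's front (col 245) and its divider (col 405). I'll lower it.

>>> move_arm --pt "0 0 0 20 0 0 0" --pt "0 0 0 25 0 0 0" --pt "0 0 0 25 0 0 0" --pt "0 0 0 18 0 0 0" --pt "0 0 0 10 0 0 0" --pt "0 0 0 6 0 0 0" --pt "0 0 0 0 0 0 0" --pt "0 0 0 0 0 0 0"

```text
clock: 16.58
eef_pos: [0.5914, 0.0164, 0.0971]
tool_rot: [0.489, 0.872, 0.0, 0.0]
ft_force: [0.6, 0.5, -0.6]
grip_width: 0.0222
grasp_force: 60.8
```

>>> move_arm --pt "0 0 0 2 0 0 0" --pt "0 0 0 2 0 0 0" --pt "0 0 0 0 0 0 0" --pt "0 0 0 0 0 0 0"

```text
clock: 16.92
eef_pos: [0.5911, 0.017, 0.0927]
tool_rot: [0.488, 0.873, 0.0, 0.0]
ft_force: [0.0, 0.2, -1.8]
grip_width: 0.0222
grasp_force: 60.8
```

>>> move_arm --pt "0 0 0 2 0 0 0" --pt "0 0 0 1.5 0 0 0" --pt "0 0 0 0 0 0 0" --pt "0 0 0 0 0 0 0" --pt "0 0 0 0 0 0 0"

```text
clock: 17.33
eef_pos: [0.591, 0.017, 0.0889]
tool_rot: [0.488, 0.873, 0.0, -0.0]
ft_force: [0.9, 0.0, -0.3]
grip_width: 0.0221
grasp_force: 61.0
```

>>> move_arm --pt "0.5 0 0 0 0 0 0" --pt "0.5 0 0 0 0 0 0" --pt "0.5 0 0 0 0 0 0" --pt "0.5 0 0 0 0 0 0" --pt "0.5 0 0 -5 0 0 0" --pt "0.5 0 0 -15 0 0 0" --pt "0.5 0 0 -25 0 0 0" --pt "0.5 0 0 -35 0 0 0" --pt "0.5 0 0 -30 0 0 0" --pt "0.5 0 0 0 0 0 0"

```text
clock: 18.17
eef_pos: [0.5947, 0.0169, 0.2067]
tool_rot: [0.488, 0.873, 0.004, 0.005]
ft_force: [1.5, -0.2, 0.7]
grip_width: 0.0428
grasp_force: 0.0
```

```bash
python3 w.py w10; python3 s.py w10 .116|head -9; python3 - <<'E'
from h import *
p,r,o=cur();t=toolrot(np.radians(31.5),np.radians(42),-1)
c=np.array([.853,.5225,0]);pull=np.array([.4827,-.0347,.113])
s=pull-t.apply([0,0,.14]);print(s)
v1=np.array([.48,-.06,.28]);print("A",plan(p,r,v1,toolrot(np.radians(76),0,-1)))
print("B",plan(v1,toolrot(np.radians(76),0,-1),s,t))
E
```

```text
[0.595 0.017 0.207] [ 0.013  0.001 -1.   ] [0.028 0.425 0.24  1.373 0.001 1.049] 18.1667
[ 275   80   82  190 9012] ((0.5857221484184265, 0.024448417127132416), (0.058624058961868286, 0.14929792284965515), 31.67748260498047)
mu [0.573 0.045] u [ 0.528 -0.849] -58.14276843692622 ends [0.546 0.088] [ 0.625 -0.039] len 0.149409082655597
0.05 mid [0.55  0.082] w 0.05854178064583131
0.2 mid [0.562 0.063] w 0.05820676719139492
0.35 mid [0.574 0.044] w 0.057391851289252616
0.5 mid [0.586 0.025] w 0.020943169443892434
0.65 mid [0.597 0.005] w 0.02131736250544132
0.8 mid [ 0.609 -0.014] w 0.02113758609090749
0.95 mid [ 0.621 -0.033] w 0.020802288032159943
[ 0.403 -0.084  0.217]
A (7, array([ -7.57, -18.58, -10.98,   0.08,   0.  ,   6.5 ]))
B (9, array([-9.08, -6.49,  4.16, -1.81,  4.43,  4.72]))
```

The scraper lies in the bay, with its ends at (0.625,-0.039) and (0.546,0.088). Going back to the pull.

>>> move_arm --pt "0.6 -7.57 -18.6 -11 0.08 0 6.5" --pt "0.6 -7.57 -18.6 -11 0 0 6.5" --pt "0.6 -7.57 -18.6 -11 0 0 6.5" --pt "0.6 -7.57 -18.6 -11 0 0 6.5" --pt "0.6 -7.57 -18.6 -11 0 0 6.5" --pt "0.6 -7.57 -18.6 -11 0 0 6.5" --pt "0.6 -7.57 -18.6 -11 0 0 6.5"

```text
clock: 18.8
eef_pos: [0.4762, -0.0607, 0.2754]
tool_rot: [0.79, 0.613, -0.001, -0.001]
ft_force: [-0.5, -0.0, 1.0]
grip_width: 0.0512
grasp_force: 0.0
```

>>> move_arm --pt "0.6 -9.08 -6.49 4.16 -1.81 4.43 4.72" --pt "0.6 -9.08 -6.49 4.16 -1.81 4.43 4.72" --pt "0.6 -9.08 -6.49 4.16 -1.81 4.43 4.72" --pt "0.6 -9.08 -6.49 4.16 -1.81 4.43 4.72" --pt "0.6 -9.08 -6.49 4.16 -1.81 4.43 4.72" --pt "0.6 -9.08 -6.49 4.16 -1.81 4.43 4.72" --pt "0.6 -9.08 -6.49 4.16 -1.81 4.43 4.72" --pt "0.6 -9.08 -6.49 4.16 -1.81 4.43 4.72" --pt "0.6 -9.08 -6.49 4.16 -1.81 4.43 4.72" --pt "0.6 0 0 0 0 0 0"

```text
clock: 19.63
eef_pos: [0.3922, -0.0791, 0.205]
tool_rot: [0.901, 0.248, 0.34, -0.104]
ft_force: [-2.0, 1.2, -1.3]
grip_width: 0.0511
grasp_force: 0.0
```

```bash
python3 w.py w11; python3 - <<'E'
from h import *
import json
p,r,o=cur();t=toolrot(np.radians(31.5),np.radians(42),-1)
k=json.load(open("pics/w11.json"));h=cv2.cvtColor(cv2.imread("pics/w11.png"),cv2.COLOR_BGR2HSV)
m=cv2.inRange(h,(20,130,60),(35,255,255));n,l,s,c=cv2.connectedComponentsWithStats(m)
for i in range(1,n):
    if s[i,4]>150:
        x,y,w,hh=s[i,:4];print(s[i]);print("bottom front",onz("w",[(x+w/2,y+hh)],.091,k))
pull=np.array([.4827,-.0347,.113]);print(proj("w",[[.4759,-.0389,.091],[.4759,-.0389,.145],[.4895,-.0305,.145]],k))
print(plan(p,r,pull-t.apply([0,0,.03]),t,5))
E
```

```text
[ 0.392 -0.079  0.205] [ 0.562  0.356 -0.747] [-0.733 -0.165 -0.681  0.819  0.695  1.958] 19.6333
[  59    0   66   50 2015]
bottom front [[0.493 0.328 0.091]]
[325 142  19  46 765]
bottom front [[ 0.477 -0.04   0.091]]
[[332.734 188.075]
 [333.416 156.361]
 [332.903 140.224]]
(5, array([ 1.95,  1.21, 21.39, -0.07,  0.06, -0.11]))
```

>>> move_arm --pt "0.6 1.95 1.21 21.4 -0.07 0.06 -0.11" --pt "0.6 1.95 1.21 21.4 -0.07 0.06 -0.11" --pt "0.6 1.95 1.21 21.4 -0.07 0.06 -0.11" --pt "0.6 1.95 1.21 21.4 -0.07 0.06 -0.11" --pt "0.6 1.95 1.21 21.4 -0.07 0.06 -0.11" --pt "0.6 0 0 10 0 0 0" --pt "0.6 0 0 10 0 0 0" --pt "0.6 0 0 10 0 0 0" --pt "0.6 0 0 0 0 0 0" --pt "0.6 0 0 0 0 0 0"

```text
clock: 20.52
eef_pos: [0.4896, -0.0372, 0.1186]
tool_rot: [0.897, 0.258, 0.348, -0.094]
ft_force: [0.3, 0.2, -0.1]
grip_width: 0.0513
grasp_force: 0.0
```

```bash
python3 - <<'E'
from h import *
p,r,o=cur();print(r.as_matrix(),r.inv().apply(np.array([.4827,-.0347,.113])-p)*1000)
E
```

```text
[[ 0.625  0.527  0.576]
 [ 0.397 -0.85   0.348]
 [ 0.672  0.011 -0.74 ]] [-7.083 -5.812  0.995]
```

>>> move_arm --pt "0.6 -3 -3 1.5 0 0 0" --pt "0.6 -3 -2.5 1.5 0 0 0" --pt "0.6 0 0 0 0 0 0" --pt "0 0 0 0 0 0 0" --pt "0 0 0 0 0 0 0" --pt "0 0 0 0 0 0 0" --pt "0 0 0 0 0 0 0" --pt "0 0 0 0 0 0 0" --pt "0 0 0 0 0 0 0"

```text
clock: 21.27
eef_pos: [0.4836, -0.0343, 0.1122]
tool_rot: [0.897, 0.256, 0.348, -0.094]
ft_force: [-2.3, -1.1, 3.1]
grip_width: 0.0099
grasp_force: 58.6
```

```bash
python3 - <<'E'
from h import *
p,r,o=cur();c=np.array([.853,.5225,0]);print(r.inv().apply(c))
for d in(.194,.197,.2): print((p+c*d))
E
```

```text
[0.74  0.003 0.673]
[0.649 0.067 0.112]
[0.652 0.069 0.112]
[0.654 0.07  0.112]
```

>>> move_arm --pt "0 3.7 0 3.36 0 0 0" --pt "0 7.4 0 6.73 0 0 0" --pt "0 11.1 0 10.1 0 0 0" --pt "0 11.1 0 10.1 0 0 0" --pt "0 11.1 0 10.1 0 0 0" --pt "0 11.1 0 10.1 0 0 0" --pt "0 11.1 0 10.1 0 0 0" --pt "0 11.1 0 10.1 0 0 0" --pt "0 11.1 0 10.1 0 0 0" --pt "0 11.1 0 10.1 0 0 0"

```text
clock: 22.1
eef_pos: [0.5994, 0.0369, 0.1122]
tool_rot: [0.897, 0.256, 0.349, -0.093]
ft_force: [-2.5, -2.9, 4.8]
grip_width: 0.0094
grasp_force: 59.0
```

>>> move_arm --pt "0 11.1 0 10.1 0 0 0" --pt "0 11.1 0 10.1 0 0 0" --pt "0 7.4 0 6.73 0 0 0" --pt "0 3.7 0 3.36 0 0 0" --pt "0 2.2 0 2 0 0 0" --pt "0 0 0 0 0 0 0" --pt "0 0 0 0 0 0 0"

```text
clock: 22.68
eef_pos: [0.6399, 0.0619, 0.1122]
tool_rot: [0.897, 0.256, 0.349, -0.094]
ft_force: [5.3, -1.9, 2.7]
grip_width: 0.0098
grasp_force: 58.5
```

```bash
python3 - <<'E'
from h import *
p,r,o=cur();c=np.array([.853,.5225,0]);print(r.inv().apply(c),(p-[.4836,-.0343,0])@c,o["ft_force"],r.inv().apply([.651,.068,.1125]-p)*1000)
E
```

```text
[0.739 0.003 0.674] 0.18357713176285068 [ 5.313 -1.893  2.721] [9.547 0.589 8.321]
```

>>> move_arm --pt "0 1.48 0 1.35 0 0 0" --pt "0 1.48 0 1.35 0 0 0" --pt "0 1.48 0 1.35 0 0 0" --pt "0 1.48 0 1.35 0 0 0" --pt "0 1.48 0 1.35 0 0 0" --pt "0 0 0 0 0 0 0"

```text
clock: 23.18
eef_pos: [0.6478, 0.0667, 0.1122]
tool_rot: [0.897, 0.256, 0.349, -0.094]
ft_force: [1.3, -3.6, 4.4]
grip_width: 0.0099
grasp_force: 59.3
```

>>> move_arm --pt "0 1.48 0 1.35 0 0 0" --pt "0 1.48 0 1.35 0 0 0" --pt "0 0 0 0 0 0 0"

```text
clock: 23.43
eef_pos: [0.6513, 0.0689, 0.1122]
tool_rot: [0.897, 0.256, 0.349, -0.094]
ft_force: [1.0, -4.4, 5.4]
grip_width: 0.0095
grasp_force: 59.4
```

>>> move_arm --pt "0 1.48 0 1.35 0 0 0" --pt "0 1.48 0 1.35 0 0 0" --pt "0 0 0 0 0 0 0"

```text
clock: 23.68
eef_pos: [0.6548, 0.071, 0.1122]
tool_rot: [0.897, 0.256, 0.349, -0.094]
ft_force: [1.2, -3.4, 4.4]
grip_width: 0.0099
grasp_force: 59.3
```

>>> move_arm --pt "0 1.48 0 1.35 0 0 0" --pt "0 0 0 0 0 0 0"

```text
clock: 23.85
eef_pos: [0.6565, 0.0721, 0.1122]
tool_rot: [0.897, 0.256, 0.349, -0.094]
ft_force: [1.8, -4.0, 5.3]
grip_width: 0.0098
grasp_force: 59.4
```

>>> move_arm --pt "0 1.48 0 1.35 0 0 0" --pt "0 0 0 0 0 0 0"

```text
clock: 24.02
eef_pos: [0.657, 0.0724, 0.1121]
tool_rot: [0.897, 0.255, 0.348, -0.093]
ft_force: [-8.2, -8.0, 11.7]
grip_width: 0.0099
grasp_force: 62.0
```

```bash
python3 w.py w12; python3 - <<'E'
from h import *
import json
k=json.load(open("pics/w12.json"));a=cv2.imread("pics/w12.png")
# pictures w2 (before pull) for reference: seam line position
for n in("w2","w12"):
    kk=json.load(open(f"pics/{n}.json"));g=cv2.imread(f"pics/{n}.png")
    for x in(260,380): 
        print(n,x,[int(v) for v in g[60:240:6,x,2]])
h=cv2.cvtColor(a,cv2.COLOR_BGR2HSV);m=cv2.inRange(h,(20,130,60),(35,255,255));n,l,s,c=cv2.connectedComponentsWithStats(m)
print([s[i].tolist() for i in range(1,n) if s[i,4]>100])
print(proj("w",[[.6442,.0638,.145],[.6578,.0722,.145]],k))
E
```

```text
[0.657 0.072 0.112] [ 0.577  0.345 -0.741] [-0.079  0.298 -0.532  0.105  0.4    2.642] 24.0167
w2 260 [40, 38, 116, 156, 206, 129, 104, 104, 105, 107, 106, 110, 114, 106, 100, 99, 100, 100, 100, 99, 98, 97, 19, 100, 98, 100, 101, 183, 181, 193]
w2 380 [44, 47, 142, 149, 150, 102, 104, 105, 105, 105, 108, 107, 133, 101, 101, 99, 99, 100, 101, 98, 98, 97, 43, 100, 99, 100, 120, 191, 195, 197]
w12 260 [33, 34, 32, 31, 32, 32, 32, 179, 230, 230, 104, 105, 107, 108, 106, 108, 109, 111, 100, 99, 99, 100, 99, 98, 97, 97, 99, 101, 152, 178]
w12 380 [36, 37, 40, 39, 39, 39, 37, 153, 156, 156, 105, 105, 106, 107, 105, 109, 107, 117, 103, 102, 100, 100, 99, 98, 97, 98, 98, 100, 134, 192]
[[306, 210, 34, 58, 1590]]
[[322.409 250.125]
 [322.261 214.092]]
```

Reaction of about 11 N along the chest's x: the tray is at its stop. One small push more, then I'll release and check.

>>> move_arm --pt "0 1.1 0 1 0 0 0" --pt "0 0 0 0 0 0 0"

```text
clock: 24.23
eef_pos: [0.6571, 0.0724, 0.112]
tool_rot: [0.898, 0.255, 0.347, -0.093]
ft_force: [-16.9, -11.8, 17.4]
grip_width: 0.0093
grasp_force: 64.0
```

>>> move_arm --pt "0.6 0 0 0 0 0 0" --pt "0.6 0 0 0 0 0 0" --pt "0.6 0 0 0 0 0 0" --pt "0.6 0 0 0 0 0 0" --pt "0.6 0 0 -15 0 0 0" --pt "0.6 0 0 -25 0 0 0" --pt "0.6 0 0 -35 0 0 0" --pt "0.6 0 0 -35 0 0 0" --pt "0.6 0 0 -20 0 0 0" --pt "0.6 0 0 0 0 0 0"

```text
clock: 25.07
eef_pos: [0.5842, 0.0285, 0.2113]
tool_rot: [0.896, 0.256, 0.35, -0.093]
ft_force: [0.7, -0.2, -0.2]
grip_width: 0.0511
grasp_force: 0.0
```

```bash
python3 w.py w13; python3 - <<'E'
from h import *
import json
for f in("w1","w13"):
    k=json.load(open(f"pics/{f}.json"));h=cv2.cvtColor(cv2.imread(f"pics/{f}.png"),cv2.COLOR_BGR2HSV)
    m=cv2.inRange(h,(20,130,60),(35,255,255));m[:, :250]=0
    n,l,s,c=cv2.connectedComponentsWithStats(m);i=1+np.argmax(s[1:,4]);x,y,w,hh=s[i,:4]
    ys,xs=np.nonzero(l==i);v=h[ys,xs,2]
    q=onz("w",[(x+w/2,y+hh-.5)],.091,k)[0];print(f,s[i],q,q[:2]@[.853,.5225])
    g=h[...,2].astype(int);L=[]
    for X in range(150,560,10):
        d=np.diff(g[60:150,X]);
        L.append((X,60+np.argmax(d)+.5))
    P=onz("w",L,.212,k)[:,:2]@np.array([.853,.5225]);print("rail",np.median(P))
for c in("top","side"):
    a=bot.camera(c);cv2.imwrite(f"pics/{c}_end.png",a)
    b=cv2.imread(f"pics/{c}.png");d=cv2.absdiff(a,b).max(2)>50
    for q in("coffee_pot","screw_jar","funnel","mess_kit","mug","oil_bottle"):
        for z in bot.outline_of(q,c)[:1]:print(c,q,z["rect"])
E
```

```text
[0.584 0.029 0.211] [ 0.58   0.346 -0.738] [-0.201  0.035 -0.534  0.408  0.472  2.531] 25.0667
w1 [317 166  19  44 720] [0.645 0.063 0.091] 0.5829845262546659
rail 0.6014245071361248
w13 [313 165  19  43 717] [0.651 0.067 0.091] 0.5904233934238484
rail 0.5997287262263553
top coffee_pot [254.5, 114.7, 28.8, 47.9]
top screw_jar [298.0, 122.2, 19.0, 17.8]
top funnel [358.0, 143.4, 28.7, 26.9]
top mess_kit [393.8, 156.2, 33.2, 31.9]
top mug [437.3, 213.9, 24.4, 22.3]
top oil_bottle [195.0, 181.9, 23.8, 15.0]
side coffee_pot [203.6, 182.4, 69.1, 51.4]
side screw_jar [241.6, 156.0, 18.5, 28.6]
side funnel [201.3, 178.7, 70.8, 52.6]
side mess_kit [318.9, 125.2, 33.7, 26.3]
side mug [166.1, 158.8, 128.9, 146.7]
side oil_bottle [245.7, 319.3, 25.5, 40.0]
```

The tray is against its stop: the pull is 7 mm further in than at the start, and the dark gap above the tray is gone. Everything else stands where it was, and the robot is clear, so I'm handing in.

```bash
python3 -c "
from workcell import bot
print(bot.job_done())"
```

```text
the job is handed in; nothing more can be done
None
```

I handed the job in at about 25 s: the 155 mm scraper lies flat in the tray's front bay, and the tray is pushed shut against its stop. The hand-in gave no verdict; I last saw the scraper just before closing the tray, and the pot, jar, funnel, mess kit, mug and bottle showed no sign of having moved (the screwdriver and wrench were not re-checked).

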